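# Build the toy truck's wheel stack on the jig stud

## Task

Thread the wheel parts onto the upright stud of the jig in this order: first the plain spacer, then the big tyre, then the bushing with its flange down, and push the stack down the stud until the stiff seat underneath is fully home against its stop. Nobody has measured where along its slot the stud is clamped, so find it by feel, and work gently: never bear on the jig with more than 30 N. Leave the cab, the fuel tank and the small front tyre where they are, and let go of the finished stack.

Things in the scene. Friction and masses are not known exactly. Their poses are not given: they have to be found in the camera images.
- jig: Fixed wheel-building jig, level on the tray (tray floor 3 mm above the table): aluminium block 80 (x) x 90 (y) x 20 mm high; origin at the centre of its underside. A slot runs along its own y axis through the centre of its top, with an upright stud clamped in it and a sliding seat on the stud.
- tip_mid (a point): Mid-slot point at the stud tip's height, 95 mm above the jig's origin. The round steel stud, 12 mm in diameter, flat tip with 1.3 mm bevel, is on the jig's x = 0 plane but clamped anywhere from 9 mm to the -y side to 9 mm to the +y side of this point (not measured, differs each time; does not shift sideways). It is sprung: over 2 N down it yields 1 mm per 2 N, then springs back.
- seat_home (a point): Mid-slot point 34 mm above the jig's origin: height of the seat's top when home. The seat, a steel disc 44 mm across, 6 mm thick around the stud, slides down it against a drag of 7 N to a firm stop, and stays. At the start its top is 8 to 12 mm above this. The sprung stud yields 2 to 4 mm before the seat slides, so push on past this height, to about 12 N, to get it home.
- spacer: Loose plain aluminium spacer ring, 34 mm outer diameter (its collision outline is slightly facetted, up to 1 mm less), through bore 14 mm, 16 mm high, about 40 g, lying flat on the tray. Origin at the centre of its underside, z along the bore.
- tyre: Loose big grey rubber-treaded rear tyre on a white hub, 60 mm outer diameter, through bore 14 mm, 24 mm thick, about 90 g, firm, lying flat on the tray. Origin at the centre of its underside, z along the bore.
- bushing: Loose brass flanged bushing, 22 mm high, about 60 g: a flange 40 mm in diameter and 6 mm thick at the bottom and a collar 26 mm in diameter above it, through bore 14 mm. It stands on the tray flange down, the way it is threaded. Origin at the centre of the flange's underside, z up along the bore. In the finished stack, all home, its underside is 40 mm above seat_home and its top about level with the stud tip (1 mm above).
- cab: Bystander: loose yellow plastic truck cab, 57 x 60 x 60 mm high; origin at the centre of its underside.
- tank: Bystander: loose red plastic fuel tank, 32 x 60 x 39 mm high; origin at the centre of its underside.
- fronttyre: Bystander: loose small front tyre without a bore, 40 mm in diameter, 18 mm thick, lying flat; origin at the centre of its underside.
Mind the look-alikes: they are no part of the job. What is shaped like the spacer but green is not meant. Of the things shaped like the bushing, the brass one is meant.

How it is judged:
By the outcome, as a careful person would: the job done as asked, in the order asked, and still so for the second after the job is handed in, with the robot touching nothing.
It also fails if it takes over 67 s, if anything falls off the work surface, if the arm or the gripper's body presses on something with over 40 N, if the wrist force passes 120 N, or if a joint passes its speed limit or range.

## Robot

A 6-joint arm with a two-finger parallel gripper is mounted at the origin on the work surface. World frame = base frame: x ahead of the robot, y to its left, z up, the work surface at z = 0. Lengths are in mm, angles in rad, forces in N, time in s.
With the tool pointing down it reaches from about 350 to 975 mm from the base axis. Payload 4.9 kg.
Tool frame: the origin (TCP) lies at the centre of the arm's flange, where the gripper is bolted on; the fingertips stand 173 mm ahead of it and the grasp point (between the pads) lies 155 mm ahead of it; z points along the fingers, y is the direction in which the jaws open and shut (so a half turn about z gives the same grasp; the last joint's range is limited). The gripper opens to 85 mm and grips with 20 to 120 N. Pads are 22 mm wide; open, the fingers measure 114 mm over their backs; the gripper's body (76 mm by 85 mm) begins 54 mm behind the grasp point. The pads swing forward as they close: fully open they stand 13 mm farther back than shut.
Start: joints at [-1.247, 0.053, 1.613, -0, 1.476, -0.119], TCP at [267.787, -564.706, 404.704] pointing down, gripper open.
Joint ranges: [-3.01, 3.01], [-1.01, 2.22], [0.06, 2.58], [-1.02, 4.17], [0.09, 2.62], [-3.14, 3.14]. Speed limits (rad/s): [2.57, 2.57, 3.14, 3.14, 3.14, 3.14].

## Interface

Orientations are given as a 3x3 rotation matrix whose columns are the frame's x, y, z axes.
In Python, from rig import manip gives the robot as it stands. The module is installed in compiled form; this text tells all that it offers.
- The arm moves only by the tool arm_command, never from a script. Its argument "deltas" is a list of rows, each a list of 3 entries, a list of its own where there are three numbers: the opening, from 0 (shut) to 1 (fully open), then the shift along the tool's x, y, z in mm, then the turn, a rotation vector about the tool's x, y, z in degrees. In form: [[hand, [dx, dy, dz], [ax, ay, az]], ...]. A call has 1 to 5 rows; each row shifts and turns the commanded pose from where the row before left it, along the tool's axes as they then stand; what a row does not reach is not made up. A row lasts 1/10 s, in which the tool goes at most 50 mm and 8.59 degrees, less where a joint would pass 70% of its speed; a pose out of reach is approached as far as the arm can. A call with a gripper value outside its range is refused whole. The fingers move at their own pace and stop on an object; "squeeze" is the grip in N (left out, the last holds). Time passes only in rows, so rows that do not move let the fingers close. It gives the time, the measured TCP pose, the force and the opening at its end, in the units of the state.
- manip.sense(): the state, without advancing time (a new reading comes with each control period).
- manip.camera(name): name is "side" or "top" or "wrist"; returns a dict with "color" (384x512x3 uint8, red, green, blue), "fx", "fy", "cx", "cy" (pixels), "rvec" (rotation vector, rad) and "tvec" (3), from world to camera coordinates, as OpenCV has them. Camera axes: x right, y down, z forward; pixel columns grow to the right and rows downward; lengths in mm; the calibration is good to about 2 mm. A picture is of the moment at which its call begins. There is no depth.
- manip.close_job(): hands the job in, once; it reports no verdict.
The state is a dict: "time": time; "q": joint angles; "qd": joint speeds; "joint_torque": joint torques, N m; "position": TCP position; "orientation": TCP orientation; "wrist_force": force on the tool from outside, world axes, zero at the start; "wrist_torque": the same for the moment, N m; "gripper_width": opening from 0.0 (shut) to 1.0 (fully open).
Only numpy, scipy, OpenCV 4.12 (cv2) and the standard library are available. Lean on these libraries where they do the work, as an engineer would, in place of code of your own. Each camera call takes 0.05 s, during which the arm holds its last target. There are 200 camera calls.

## Working session

There is one attempt and no reset: what is moved stays moved. The work goes in short steps, Python scripts to look and compute and a tool call to move; the robot and the scene stay as the last step left them, time stands still between calls to the robot, and variables do not carry over. Pictures are saved under pics/ and viewed, about 8 in all and at most 12, crops included, and the job is handed in when it is done.

Besides the shell and the picture viewer there is one more tool, called after "Request:" in YAML: its name, and indented under it one key for each argument. arm_command: Moves the arm, as the interface text tells. Its arguments: {"type":"object","properties":{"deltas":{"type":"array","items":{"type":"array"}},"squeeze":{"type":"number"}},"required":["deltas"]}

```bash
mkdir -p pics; cat > h.py <<'E'
import numpy as np, cv2
from rig import manip
def cam(n,fn=None):
    c=manip.camera(n)
    if fn: cv2.imwrite('pics/'+fn,c['color'][:,:,::-1])
    return c
def ray(c,u,v,z):
    R=cv2.Rodrigues(np.array(c['rvec'],float))[0];t=np.array(c['tvec'],float).ravel()
    o=-R.T@t;d=R.T@np.array([(u-c['cx'])/c['fx'],(v-c['cy'])/c['fy'],1])
    return o+d*(z-o[2])/d[2]
def proj(c,p):
    K=np.array([[c['fx'],0,c['cx']],[0,c['fy'],c['cy']],[0,0,1.]])
    return cv2.projectPoints(np.array(p,float).reshape(-1,1,3),np.array(c['rvec'],float),np.array(c['tvec'],float),K,None)[0].reshape(-1,2)
E
python3 - <<'E'
from h import *
import pickle
a=cam('top','top.png');b=cam('side','side.png')
pickle.dump((a,b),open('c.pkl','wb'))
for c in(a,b):
    R=cv2.Rodrigues(np.array(c['rvec'],float))[0];print(c['fx'],(-R.T@np.array(c['tvec']).ravel()).round(),R.round(2).tolist())
s=manip.sense();print(s['time'],s['position'],np.array(s['orientation']).round(3).tolist(),s['wrist_force'],s['gripper_width'])
E
```

```text
446.4816251951457 [484.  34. 901.] [[-0.02, -1.0, 0.02], [-0.99, 0.02, -0.13], [0.13, -0.02, -0.99]]
487.94447732569256 [ 381. -771.  584.] [[0.95, -0.31, -0.02], [-0.18, -0.5, -0.85], [0.25, 0.81, -0.53]]
0.1 [ 267.7186774  -564.48036693  403.54217731] [[0.904, 0.429, -0.001], [0.429, -0.904, 0.002], [0.0, -0.002, -1.0]] [-0.99657363  0.9441509  -0.51935268] 1.0021133541170812
```

View pics/top.png

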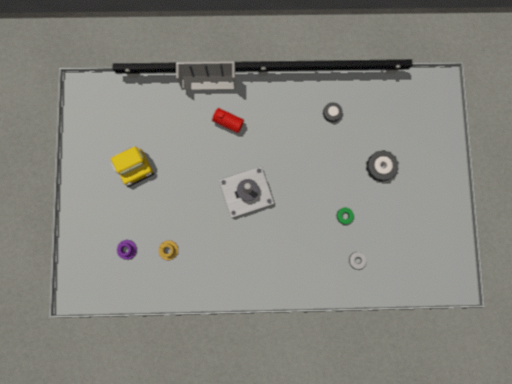

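View pics/side.png

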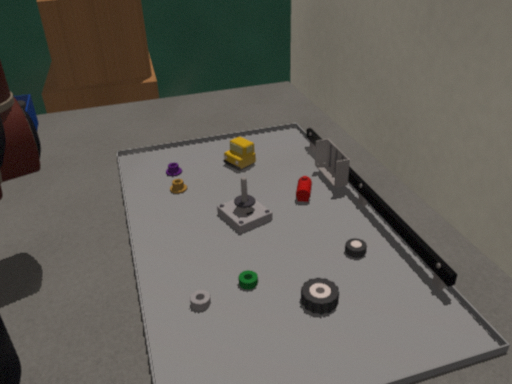

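Top view: the silver ring is at (358,261) and a green look-alike at (345,216). The brass bushing is at (168,250) with a purple look-alike at (127,250). The big tyre is at (382,166), the jig at (247,193), the cab at (132,166), the tank at (228,121) and the front tyre at (333,112). The silver ring and the brass one fit the description by colour. I'll measure them and confirm in one enlarged crop.

```bash
python3 - <<'E'
from h import *
import pickle
a,b=pickle.load(open('c.pkl','rb'))
im=a['color'][:,:,::-1]; 
def cr(u,v,r=28): return cv2.resize(im[v-r:v+r,u-r:u+r],(260,260),interpolation=cv2.INTER_CUBIC)
r1=np.hstack([cr(358,261),cr(168,250),cr(382,166)]);r2=np.hstack([cr(247,193,35),cr(127,250),cr(345,216)])
cv2.imwrite('pics/crop.png',np.vstack([r1,r2]))
hsv=cv2.cvtColor(a['color'],cv2.COLOR_RGB2HSV);hb=cv2.cvtColor(b['color'],cv2.COLOR_RGB2HSV)
def blob(m,u,v,r):
    k=np.zeros_like(m);k[v-r:v+r,u-r:u+r]=m[v-r:v+r,u-r:u+r]
    cs=cv2.findContours(k,cv2.RETR_EXTERNAL,cv2.CHAIN_APPROX_NONE)[0];c=max(cs,key=cv2.contourArea)
    (x,y),rad=cv2.minEnclosingCircle(c);return x,y,rad,cv2.minAreaRect(c),c
br=cv2.inRange(hsv,(12,120,60),(35,255,255));x=blob(br,168,250,18);print('bush',x[:3],ray(a,x[0],x[1],6))
br2=cv2.inRange(hb,(12,110,50),(35,255,255));x=blob(br2,178,185,15);print('bush side',x[:3],ray(b,x[0],x[1],12))
g=a['color'].max(2)
dk=cv2.inRange(g,0,100);x=blob(dk,382,166,22);print('tyre',x[:3],ray(a,x[0],x[1],20))
print('spacer px grey', g[250:273:2,345:372:2])
print('jig', g[160:225:4,212:284:4])
E
```

```text
bush (168.01388549804688, 249.97222900390625, 9.465003967285156) [481.10637277 193.38881466   6.        ]
bush side (177.8829803466797, 186.62765502929688, 8.232314109802246) [482.36609523 191.51181771  12.        ]
tyre (381.84783935546875, 167.0, 16.617963790893555) [ 637.19625452 -237.33237495   20.        ]
spacer px grey [[156 158 158 156 157 156 155 156 157 156 157 157 156 158]
 [157 157 157 153 141 145 157 160 154 156 157 157 157 157]
 [158 159 151 132 164 169 170 170 167 164 156 156 157 156]
 [158 156 133 155 176 164 149 153 169 171 161 158 157 156]
 [157 154 126 173 173 127 107 105 141 172 166 157 158 157]
 [157 156 121 172 167 137 159 149 130 169 165 157 156 157]
 [156 152 125 170 169 153 153 137 147 172 160 152 158 158]
 [156 157 138 152 170 169 160 157 171 168 147 153 156 156]
 [156 158 153 123 152 171 171 171 171 151 138 156 157 154]
 [156 157 159 153 117 133 149 151 128 136 156 158 157 156]
 [156 157 156 157 159 151 148 135 151 157 156 157 156 155]
 [159 156 157 158 158 157 157 157 158 156 157 157 158 156]]
jig [[162 160 162 160 160 161 161 161 160 161 160 159 160 160 1
[... 516 characters left out ...]
152 179 157 161 160 158]
 [160 159 160 180 181 180  60  93  84  71  42  69 110 175 174 153 160 158]
 [159 160 160 165 181 179  94  89  92  91  58  65 140 175 176 132 161 159]
 [162 160 160 153 184 185 184 178  78  83  85  95 156 177  96 146 160 158]
 [161 161 162 159 180 182 180 180 181 134 151 181 181 179 164 114 154 158]
 [161 160 160 161 167 181 180 180 182 184 181 170 112  81 113 134 160 158]
 [160 161 160 160 154 103 168 183 172 113  80  99 153 160 157 158 159 157]
 [160 160 160 160 158 168 111  83 104 150 161 160 160 159 159 159 158 159]
 [159 161 159 160 160 159 153 161 158 161 160 161 159 161 160 160 158 158]
 [159 160 159 160 161 160 160 160 160 161 159 159 160 160 161 159 159 157]]
```

View pics/crop.png

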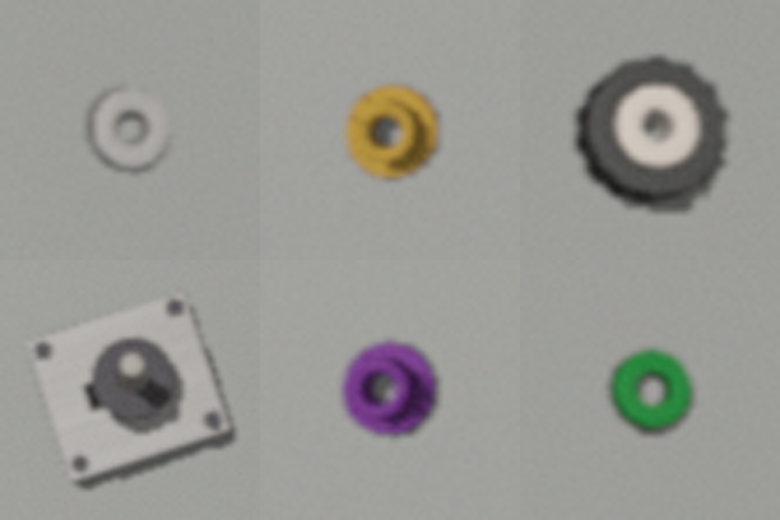

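The crop confirms the silver spacer, the brass bushing (the look-alikes are purple and green) and the big tyre. The stud tip shows at about px (247,186). Next I'll measure the jig, spacer and stud.

```bash
cat >> h.py <<'E'
def tool(p):
    s=manip.sense();R=np.array(s['orientation']);return (R.T@(np.array(p)-np.array(s['position']))).round(1)
E
python3 - <<'E'
from h import *
import pickle
a,b=pickle.load(open('c.pkl','rb'))
g=a['color'].max(2)
m=np.zeros_like(g);m[160:225,212:284]=cv2.inRange(g,168,255)[160:225,212:284]
c=max(cv2.findContours(m,0,1)[0],key=cv2.contourArea);h=cv2.convexHull(c)
bx=cv2.boxPoints(cv2.minAreaRect(h));P=np.array([ray(a,u,v,23) for u,v in bx]);print(bx.round(1).tolist(),P.round(1).tolist());print('sides',[np.linalg.norm(P[i]-P[i-1]).round(1) for i in range(4)],P.mean(0))
for i in range(4): d=P[i]-P[i-1];print(np.degrees(np.arctan2(d[1],d[0])))
# spacer
m=np.zeros_like(g);m[245:276,340:376]=cv2.inRange(g,162,255)[245:276,340:376]
c=max(cv2.findContours(m,0,1)[0],key=cv2.contourArea);x=cv2.minEnclosingCircle(c);print('spacer',x,ray(a,*x[0],19),manip.sense()['q'])
# white hub
m=np.zeros_like(g);m[150:185,365:400]=cv2.inRange(g,140,255)[150:185,365:400]
cs=[c for c in cv2.findContours(m,0,1)[0] if 60<cv2.contourArea(c)<400]
for c in cs: x=cv2.minEnclosingCircle(c);print('hub',x,ray(a,*x[0],27))
print('stud top px');print(g[178:196,238:258])
print('stud side px');print(b['color'].max(2)[172:192,234:254])
E
```

```text
[[218.60000610351562, 179.8000030517578], [260.0, 166.0], [272.20001220703125, 202.60000610351562], [230.8000030517578, 216.39999389648438]] [[616.9, 91.0, 23.0], [643.2, 8.1, 23.0], [569.4, -14.3, 23.0], [543.8, 67.8, 23.0]]
sides [np.float64(76.7), np.float64(86.9), np.float64(77.2), np.float64(86.0)] [593.33054561  38.12692997  23.        ]
17.57913376791234
-72.39103312820906
-163.09903120970773
107.30803767744463
spacer ((357.875, 259.625), 7.675140857696533) [ 454.27743255 -179.49108407   19.        ] [-1.24698530e+00  5.33259026e-02  1.61419307e+00 -2.02514159e-05
  1.47602861e+00 -1.19024994e-01]
hub ((383.125, 164.75), 9.15587043762207) [ 640.49347886 -238.01685311   27.        ]
hub ((382.0, 167.0), 24.041728973388672) [ 635.97372355 -235.48409936   27.        ]
stud top px
[[183 180 180 180 179 177 170 169 169 165 160 159 165 170 176 178 177 179
  178 177]
 [181 181 178 174 170 155 138 124 116 116 112 117 126 139 159 168 174 176
  177 176]
 [179 178 170 156 133 116 100  93  84  87  88  89  92  98 113 133 155 170
  175 178]
 [179 165 143 116  95  90  90  90  90  89  93  89 
[... 2239 characters left out ...]
 134 134
  133 131]
 [133 134 135 132 131 131 118  85  74  74  74  76  92 123 130 132 132 132
  134 133]
 [131 131 135 135 131 131 117  85  73  73  74  74  94 121 132 134 130 133
  132 134]
 [132 133 133 132 132 132 119  90  72  70  71  75  88 119 131 132 134 133
  133 131]
 [134 135 132 131 134 131 119  92  74  73  72  73  88 114 131 132 132 132
  132 130]
 [132 133 133 130 133 132 121  92  71  72  72  72  85 114 129 133 133 134
  133 134]
 [130 132 133 132 132 131 121  95  72  70  71  69  83 112 132 134 134 133
  133 133]
 [134 133 134 135 131 133 119  92  72  70  73  72  84 112 130 135 134 132
  133 133]
 [133 133 132 132 134 131 122  95  72  70  70  71  84 112 134 133 132 132
  134 135]]
```

Request:
arm_command:
  deltas:
    - [1, [0, 0, 0], [0, 0, 7.8]]
    - [1, [32.7, -34.5, 8], [0, 0, 0]]
    - [1, [32.7, -34.5, 8], [0, 0, 0]]
    - [1, [32.7, -34.5, 8], [0, 0, 0]]
    - [1, [32.7, -34.5, 8], [0, 0, 0]]
  squeeze: 40

```text
time: 0.6
position: [351.1, -391.9, 371.8]
orientation: [[0.954, 0.301, -0.0], [0.301, -0.954, 0.001], [-0.0, -0.001, -1.0]]
wrist_force: [0.8, 0.8, 0.3]
gripper_width: 0.995
```

Request:
arm_command:
  deltas:
    - [1, [32.7, -34.5, 8], [0, 0, 0]]
    - [1, [32.7, -34.5, 8], [0, 0, 0]]
    - [1, [32.7, -34.5, 8], [0, 0, 0]]
    - [1, [32.7, -34.5, 8], [0, 0, 0]]
    - [1, [32.7, -34.5, 8], [0, 0, 0]]

```text
time: 1.1
position: [454.9, -177.9, 332.1]
orientation: [[0.953, 0.302, -0.0], [0.302, -0.953, 0.0], [-0.0, -0.0, -1.0]]
wrist_force: [0.9, -0.5, 0.2]
gripper_width: 1.0
```

Request:
arm_command:
  deltas:
    - [1, [0, 0, 0], [0, 0, 0]]
    - [1, [0, 0, 0], [0, 0, 0]]

```text
time: 1.3
position: [454.7, -178.9, 332.1]
orientation: [[0.953, 0.304, -0.001], [0.304, -0.953, 0.0], [-0.001, -0.001, -1.0]]
wrist_force: [0.5, -0.3, 1.1]
gripper_width: 1.0
```

```bash
python3 - <<'E'
from h import *
import pickle
a,b=pickle.load(open('c.pkl','rb'));print('stud',ray(a,247,185.4,98), ray(b,243.2,178.3,98))
s=manip.sense();print(s['time'],s['position'],np.array(s['orientation']).round(4).tolist(),s['wrist_force'])
print(tool([454.3,-179.5,176]))
c=cam('wrist','w1.png');print(proj(c,[[454.3,-179.5,19]]))
R=cv2.Rodrigues(np.array(c['rvec'],float))[0];print(-R.T@np.array(c['tvec']).ravel())
E
```

```text
stud [594.33098296  34.71145022  98.        ] [594.75699047  33.57037046  98.        ]
1.3 [ 454.70437988 -178.8744603   332.06435223] [[0.9525, 0.3044, -0.0013], [0.3044, -0.9525, 0.0002], [-0.0011, -0.0006, -1.0]] [ 0.51692923 -0.33314164  1.10160919]
[ -0.4   0.6 156.1]
[[255.8183845  178.91141909]]
[ 523.73818721 -156.72089553  301.15986652]
```

View pics/w1.png

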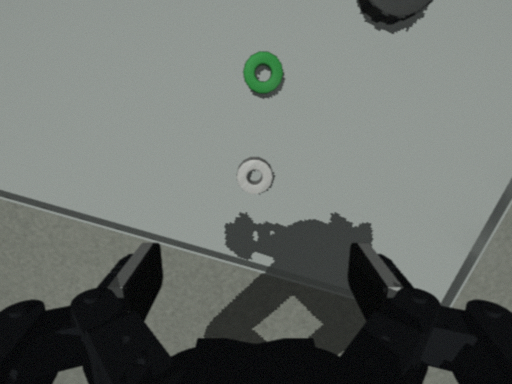

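The wrist view shows the silver spacer at about (255,176) and the green one at (263,73). I'll refine the silver one from here.

```bash
python3 - <<'E'
from h import *
c=cam('wrist');g=c['color'].min(2)
m=np.zeros_like(g);m[150:205,230:282]=cv2.inRange(g,175,255)[150:205,230:282]
k=max(cv2.findContours(m,0,1)[0],key=cv2.contourArea);x=cv2.minEnclosingCircle(k);e=cv2.fitEllipse(cv2.convexHull(k));print(x,e,g[176,230:282])
p=ray(c,*e[0],19);print(p,tool([p[0],p[1],178]))
E
```

```text
((249.0, 161.0), 3.1623775959014893) ((248.9800567626953, 161.68736267089844), (2.2566580772399902, 7.302270412445068), 68.77649688720703) [148 145 148 143 138 143 156 164 167 168 164 160 157 157 144 108  67  57
  73 105 138 145 145 145 145 146 148 150 143 126 108 128 155 161 162 163
 163 160 162 157 143  98  75 107 134 147 141 144 142 146 146 148]
[ 467.70639553 -169.85248063   19.        ] [ 15.9  -6.2 154.8]
```

```bash
python3 - <<'E'
from h import *
c=cam('wrist');g=cv2.GaussianBlur(c['color'].min(2),(3,3),0)
m=np.zeros_like(g);m[150:205,230:282]=cv2.inRange(g,153,255)[150:205,230:282]
k=max(cv2.findContours(m,0,1)[0],key=cv2.contourArea);x=cv2.minEnclosingCircle(k);e=cv2.fitEllipse(cv2.convexHull(k));print(x,e)
p=ray(c,*x[0],19);print(p,tool([p[0],p[1],178]));p=ray(c,*e[0],19);print(p)
E
```

```text
((251.62025451660156, 175.48101806640625), 16.689620971679688) ((251.52528381347656, 175.44967651367188), (31.8533935546875, 33.01921463012695), 53.328857421875)
[ 456.10084312 -176.73006111   19.        ] [  3.   -3.5 154.9]
[ 456.10279425 -176.63789098   19.        ]
```

Request:
arm_command:
  deltas:
    - [1, [1.5, -1, 48], [0, 0, 0]]
    - [1, [0, 0, 48], [0, 0, 0]]
    - [1, [0, 0, 38], [0, 0, 0]]
    - [1, [0, 0, 20], [0, 0, 0]]
    - [0.3, [0, 0, 0], [0, 0, 0]]
  squeeze: 40

```text
time: 1.95
position: [453.6, -178.9, 175.2]
orientation: [[0.954, 0.299, -0.007], [0.299, -0.954, 0.004], [-0.005, -0.006, -1.0]]
wrist_force: [-0.8, -0.2, -0.1]
gripper_width: 0.857
```

Request:
arm_command:
  deltas:
    - [0.3, [0, 0, 0], [0, 0, 0]]
    - [0.3, [0, 0, 0], [0, 0, 0]]
    - [0.3, [0, 0, 0], [0, 0, 0]]
    - [0.3, [0, 0, 0], [0, 0, 0]]
    - [0.3, [0, 0, 0], [0, 0, 0]]

```text
time: 2.45
position: [456.9, -179.3, 181.2]
orientation: [[0.953, 0.302, 0.004], [0.302, -0.953, -0.003], [0.003, 0.004, -1.0]]
wrist_force: [-0.6, -0.9, 5.9]
gripper_width: 0.367
```

Request:
arm_command:
  deltas:
    - [0.3, [0, 0, -10], [0, 0, 0]]
    - [0.3, [0, 0, -30], [0, 0, 0]]
    - [0.3, [0, 0, -40], [0, 0, 0]]
    - [0.3, [0, 0, -20], [0, 0, 0]]
    - [0.3, [0, 0, 0], [0, 0, 0]]

```text
time: 2.95
position: [457.0, -179.0, 283.5]
orientation: [[0.953, 0.302, 0.008], [0.302, -0.953, -0.004], [0.006, 0.006, -1.0]]
wrist_force: [0.0, -0.1, 0.3]
gripper_width: 0.37
```

```bash
python3 - <<'E'
from h import *
c=cam('wrist','w2.png')
s=manip.sense();R=np.array(s['orientation']);T=np.array(s['position'])
print(s['time'],T,s['wrist_force'],s['gripper_width'],proj(c,[T+R@[0,0,150]]))
cv2.imwrite('pics/w2.png',cv2.resize(c['color'][200:384,130:390,::-1],None,fx=3,fy=3))
E
```

```text
3.0 [ 456.24194631 -178.59299887  280.92399447] [ 0.06740928  0.16683553 -1.93799054] 0.3683383674515176 [[252.53250527 272.91030365]]
```

View pics/w2.png

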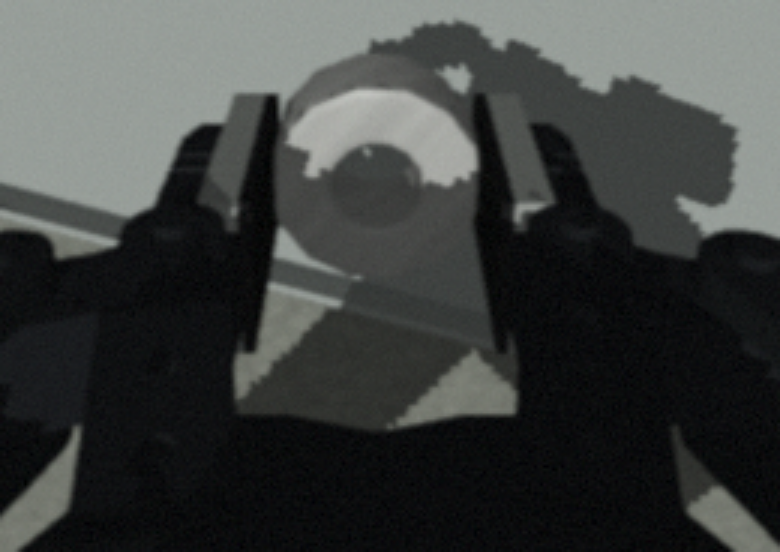

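The spacer is held. Its bore centre is at about px (255.7,261.3), with the jaw mid-column at 255.5.

```bash
python3 - <<'E'
from h import *
c=cam('wrist')
s=manip.sense();R=np.array(s['orientation']);T=np.array(s['position'])
for d in(158,162): print(R.T@(ray(c,255.7,261.3,T[2]-d)-T))
print(T,tool([594.5,34.2,T[2]]),proj(c,[[594.5,34.2,98]]))
E
```

```text
[  1.36060857   1.24227755 158.00144486]
[ -0.85685844   1.2634241  162.00017145]
[ 455.59932234 -178.24431986  278.93515159] [ 196.6 -160.6    0. ] [[-203.85423803 -267.89011769]]
```

Request:
arm_command:
  deltas:
    - [0.3, [10, -16, -30], [0, 0, 0]]
    - [0.3, [31, -37, 0], [0, 0, 0]]
    - [0.3, [31, -37, 0], [0, 0, 0]]
    - [0.3, [31, -37, 0], [0, 0, 0]]
    - [0.3, [24, -23, 0], [0, 0, 0]]

```text
time: 3.55
position: [531.1, 5.6, 306.2]
orientation: [[0.953, 0.304, -0.004], [0.304, -0.953, 0.001], [-0.003, -0.002, -1.0]]
wrist_force: [-0.2, -0.7, -0.8]
gripper_width: 0.369
```

Request:
arm_command:
  deltas:
    - [0.3, [10, -10, 0], [0, 0, 0]]
    - [0.3, [0, 0, 0], [0, 0, 0]]
    - [0.3, [0, 0, 0], [0, 0, 0]]
    - [0.3, [0, 0, 0], [0, 0, 0]]

```text
time: 3.95
position: [537.5, 14.2, 308.0]
orientation: [[0.954, 0.3, -0.001], [0.3, -0.954, -0.0], [-0.001, -0.0, -1.0]]
wrist_force: [-0.6, -1.3, 0.4]
gripper_width: 0.371
```

```bash
python3 - <<'E'
from h import *
c=cam('wrist','w3.png')
s=manip.sense();T=np.array(s['position']);print(s['time'],T,s['wrist_force'])
print(tool([594.5,34.2,T[2]]),proj(c,[[594.5,34.2,98],[593.3,38.1,23]]))
E
```

```text
4.0 [537.58946103  14.18758093 308.27275447] [ 0.88084062 -0.87425402 -1.0387842 ]
[60.3 -2.  -0.1] [[251.72838569 118.9184482 ]
 [247.4978947  112.22930399]]
```

View pics/w3.png

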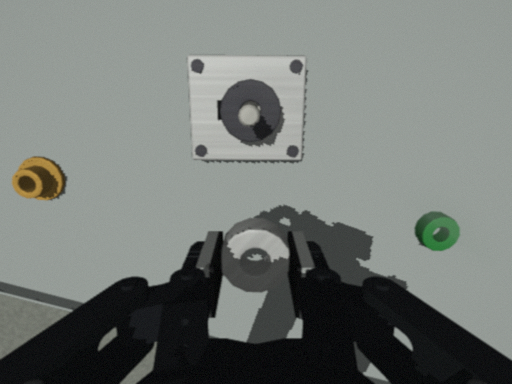

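The wrist view shows the stud tip at about (249,115), 3–4 px from the prediction. The jig is square to the image. I'll measure the tip precisely.

```bash
python3 - <<'E'
from h import *
c=cam('wrist');g=cv2.GaussianBlur(c['color'].min(2),(3,3),0)
m=np.zeros_like(g);m[98:130,232:268]=cv2.inRange(g,120,255)[98:130,232:268]
k=max(cv2.findContours(m,0,1)[0],key=cv2.contourArea);x=cv2.minEnclosingCircle(k);print(x,cv2.fitEllipse(k))
p=ray(c,*x[0],98);s=manip.sense();T=np.array(s['position']);R=np.array(s['orientation']);print(p,tool([p[0],p[1],T[2]]))
m[:]=cv2.inRange(g,165,255);m[:40]=0;m[175:]=0;m[:,:170]=0;m[:,320:]=0
k=max(cv2.findContours(m,0,1)[0],key=cv2.contourArea);r=cv2.minAreaRect(k);P=ray(c,*r[0],23);print('jig',r,P,R.T@(P-p))
print('bore x',g[262,222:292])
for d in(160,163):print(R.T@(ray(c,256,261,T[2]-d)-T))
E
```

```text
((248.0, 114.5999984741211), 9.652044296264648) ((247.93516540527344, 114.72096252441406), (18.07744789123535, 18.617229461669922), 4.872893333435059)
[596.27662424  36.80653203  98.        ] [62.7 -4.  -0. ]
jig ((246.0, 106.5), (101.0, 116.0), 90.0) [597.30705858  40.44367778  23.        ] [ 2.10147879 -3.1650692  74.99904498]
bore x [58 67 70 71 71 70 69 68 68 69 69 68 67 67 67 66 65 61 58 56 56 56 56 57
 57 57 58 57 57 58 61 61 62 63 63 63 62 61 59 58 58 60 62 61 59 58 58 61
 70 83 86 78 71 69 69 70 69 70 71 70 69 69 70 70 69 66 55 35 16  8]
[  0.54207868   0.41565708 159.99983869]
[ -1.13033003   0.42614887 163.00044946]
```

Request:
arm_command:
  deltas:
    - [0.3, [31, -1.6, 0], [0, 0, 0]]
    - [0.3, [31, -1.6, 0], [0, 0, 0]]
    - [0.3, [0, 0, 12], [0, 0, 0]]
    - [0.3, [0, 0, 10], [0, 0, 0]]
    - [0.3, [0, 0, 0], [0, 0, 0]]

```text
time: 4.55
position: [594.6, 36.6, 283.7]
orientation: [[0.954, 0.301, -0.006], [0.301, -0.954, 0.0], [-0.005, -0.002, -1.0]]
wrist_force: [-0.8, -0.2, -0.1]
gripper_width: 0.37
```

Request:
arm_command:
  deltas:
    - [0.3, [0, 0, 3], [0, 0, 0]]
    - [0.3, [0, 0, 3], [0, 0, 0]]
    - [0.3, [0, 0, 3], [0, 0, 0]]
    - [0.3, [0, 0, 2], [0, 0, 0]]
    - [0.3, [0, 0, 0], [0, 0, 0]]

```text
time: 5.05
position: [596.0, 37.2, 275.5]
orientation: [[0.953, 0.302, -0.0], [0.302, -0.953, 0.0], [-0.0, -0.0, -1.0]]
wrist_force: [-1.5, 0.0, -1.0]
gripper_width: 0.365
```

Request:
arm_command:
  deltas:
    - [0.3, [0, 0, 2], [0, 0, 0]]
    - [0.3, [0, 0, 1], [0, 0, 0]]
    - [0.3, [0, 0, 1], [0, 0, 0]]
    - [0.3, [0, 0, 0], [0, 0, 0]]

```text
time: 5.45
position: [596.2, 37.2, 271.6]
orientation: [[0.953, 0.302, 0.0], [0.302, -0.953, 0.0], [0.0, 0.0, -1.0]]
wrist_force: [0.3, -0.8, -0.1]
gripper_width: 0.364
```

Request:
arm_command:
  deltas:
    - [0.3, [0, 0, 2], [0, 0, 0]]
    - [0.3, [0, 0, 2], [0, 0, 0]]
    - [0.3, [0, 0, 1], [0, 0, 0]]
    - [0.3, [0, 0, 0], [0, 0, 0]]

```text
time: 5.85
position: [596.2, 37.2, 266.5]
orientation: [[0.953, 0.302, -0.0], [0.302, -0.953, -0.0], [-0.0, 0.0, -1.0]]
wrist_force: [0.2, 0.1, -1.0]
gripper_width: 0.364
```

Request:
arm_command:
  deltas:
    - [0.3, [0, 0, 2], [0, 0, 0]]
    - [0.3, [0, 0, 2], [0, 0, 0]]
    - [0.3, [0, 0, 1], [0, 0, 0]]
    - [0.3, [0, 0, 0], [0, 0, 0]]

```text
time: 6.25
position: [596.2, 37.2, 261.5]
orientation: [[0.953, 0.302, -0.0], [0.302, -0.953, -0.0], [-0.0, -0.0, -1.0]]
wrist_force: [0.3, -0.6, -0.5]
gripper_width: 0.369
```

```bash
python3 - <<'E'
from h import *
c=cam('side');s=manip.sense();print(s['position'],s['wrist_force'],s['wrist_torque'])
cv2.imwrite('pics/s1.png',cv2.resize(c['color'][130:240,190:300,::-1],None,fx=5,fy=5,interpolation=cv2.INTER_CUBIC))
E
```

```text
[596.19425165  37.21511987 261.57576488] [ 0.2216788  -0.47812496 -1.08417982] [-0.04235363 -0.06358191  0.01794309]
```

View pics/s1.png

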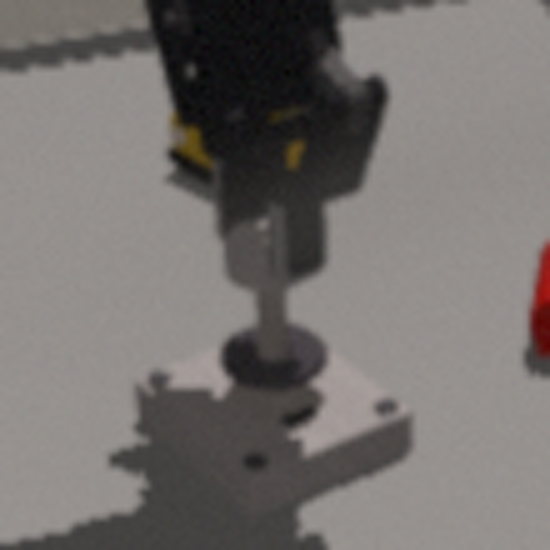

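The spacer has threaded (the stud enters the ring). Lowering to the seat.

Request:
arm_command:
  deltas:
    - [0.3, [0, 0, 7], [0, 0, 0]]
    - [0.3, [0, 0, 7], [0, 0, 0]]
    - [0.3, [0, 0, 7], [0, 0, 0]]
    - [0.3, [0, 0, 6], [0, 0, 0]]
    - [0.3, [0, 0, 0], [0, 0, 0]]

```text
time: 6.8
position: [596.1, 37.1, 233.5]
orientation: [[0.953, 0.302, -0.0], [0.302, -0.953, -0.0], [-0.001, 0.0, -1.0]]
wrist_force: [1.8, -1.4, -0.8]
gripper_width: 0.367
```

Request:
arm_command:
  deltas:
    - [0.3, [0, 0, 2], [0, 0, 0]]
    - [0.3, [0, 0, 2], [0, 0, 0]]
    - [0.3, [0, 0, 0], [0, 0, 0]]

```text
time: 7.1
position: [596.2, 37.2, 230.5]
orientation: [[0.953, 0.302, -0.0], [0.302, -0.953, 0.0], [-0.0, -0.0, -1.0]]
wrist_force: [1.0, -0.7, -0.4]
gripper_width: 0.362
```

Request:
arm_command:
  deltas:
    - [0.3, [0, 0, 2], [0, 0, 0]]
    - [0.3, [0, 0, 2], [0, 0, 0]]
    - [0.3, [0, 0, 0], [0, 0, 0]]

```text
time: 7.4
position: [596.2, 37.2, 226.5]
orientation: [[0.953, 0.302, 0.0], [0.302, -0.953, 0.0], [0.0, 0.0, -1.0]]
wrist_force: [1.3, 0.1, -0.9]
gripper_width: 0.365
```

Request:
arm_command:
  deltas:
    - [0.3, [0, 0, 2], [0, 0, 0]]
    - [0.3, [0, 0, 0], [0, 0, 0]]

```text
time: 7.6
position: [596.2, 37.2, 224.6]
orientation: [[0.953, 0.302, -0.0], [0.302, -0.953, 0.0], [-0.0, -0.0, -1.0]]
wrist_force: [0.8, -0.1, -0.2]
gripper_width: 0.369
```

Request:
arm_command:
  deltas:
    - [0.3, [0, 0, 2], [0, 0, 0]]
    - [0.3, [0, 0, 0], [0, 0, 0]]

```text
time: 7.8
position: [596.3, 37.2, 223.2]
orientation: [[0.953, 0.302, -0.0], [0.302, -0.953, -0.0], [-0.0, 0.0, -1.0]]
wrist_force: [-1.2, 0.2, 4.1]
gripper_width: 0.37
```

Request:
arm_command:
  deltas:
    - [0.3, [0, 0, 2], [0, 0, 0]]
    - [0.3, [0, 0, 0], [0, 0, 0]]

```text
time: 8.0
position: [596.4, 37.2, 221.4]
orientation: [[0.953, 0.302, 0.0], [0.302, -0.953, -0.0], [0.0, 0.0, -1.0]]
wrist_force: [-3.1, 0.3, 6.3]
gripper_width: 0.367
```

Request:
arm_command:
  deltas:
    - [0.7, [0, 0, 0], [0, 0, 0]]
    - [0.8, [0, 0, 0], [0, 0, 0]]
    - [0.8, [0, 0, 0], [0, 0, 0]]
    - [0.8, [0, 0, -15], [0, 0, 0]]
    - [1, [0, 0, -40], [0, 0, 0]]

```text
time: 8.5
position: [594.3, 37.3, 272.1]
orientation: [[0.953, 0.302, -0.01], [0.302, -0.953, 0.001], [-0.009, -0.003, -1.0]]
wrist_force: [0.7, -0.4, -0.5]
gripper_width: 0.944
```

Request:
arm_command:
  deltas:
    - [1, [0, 0, -45], [0, 0, 0]]
    - [1, [-6, 40, 0], [0, 0, 0]]
    - [1, [-6, 40, 0], [0, 0, 0]]
    - [1, [-6, 40, 0], [0, 0, 0]]
    - [1, [-6, 40, 0], [0, 0, 0]]

```text
time: 9.0
position: [621.7, -124.0, 322.2]
orientation: [[0.953, 0.302, 0.002], [0.302, -0.953, -0.0], [0.001, 0.001, -1.0]]
wrist_force: [0.7, -0.0, -0.6]
gripper_width: 0.995
```

Request:
arm_command:
  deltas:
    - [1, [-6, 40, 0], [0, 0, 0]]
    - [1, [-6, 40, 0], [0, 0, 0]]
    - [1, [-3, 33, 0], [0, 0, 0]]
    - [1, [0, 0, 0], [0, 0, 0]]
    - [1, [0, 0, 0], [0, 0, 0]]

```text
time: 9.5
position: [641.4, -235.5, 321.4]
orientation: [[0.954, 0.301, 0.0], [0.301, -0.954, 0.0], [0.0, -0.0, -1.0]]
wrist_force: [0.4, -0.6, -0.6]
gripper_width: 1.003
```

```bash
python3 - <<'E'
from h import *
c=cam('wrist','w4.png');d=cam('side','s2.png');im=c['color'];g=cv2.GaussianBlur(im.min(2),(3,3),0)
s=manip.sense();T=np.array(s['position']);print(s['time'],T,s['wrist_force'])
print(proj(c,[[641.5,-236,27]]))
m=cv2.inRange(g,150,255);m[:110]=0;m[240:]=0;m[:,:200]=0;m[:,310:]=0
for k in cv2.findContours(m,0,1)[0]:
    if cv2.contourArea(k)>100:
        x=cv2.minEnclosingCircle(k);p=ray(c,*x[0],27);print(cv2.contourArea(k),x,p,tool([p[0],p[1],T[2]]))
x=cv2.resize(d['color'][130:240,190:300,::-1],(384,384));cv2.imwrite('pics/w4.png',np.hstack([im[:,100:420,::-1],x]))
E
```

```text
9.6 [ 641.37857595 -233.98280444  321.11268974] [-0.24816747  0.04110946  0.56318368]
[[255.77706753 184.26961461]]
1131.5 ((256.30767822265625, 182.0), 19.71779441833496) [ 643.57277381 -235.82367982   27.        ] [ 1.5  2.4 -0. ]
```

View pics/w4.png

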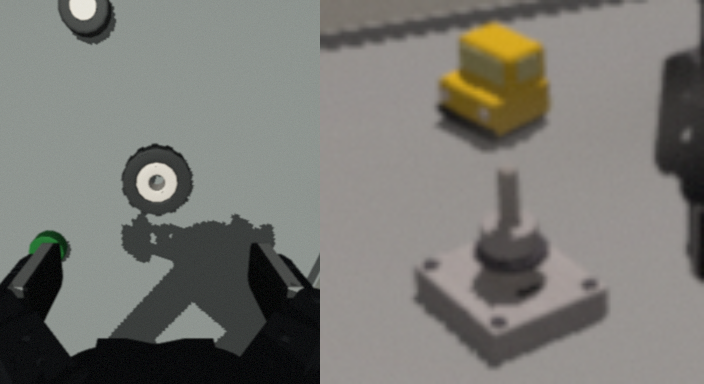

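The wrist view shows the tyre hub at (256.5,182). The side view shows the spacer on the seat with the stud through it. Grasping the tyre.

Request:
arm_command:
  deltas:
    - [1, [0.7, 1, 48], [0, 0, 0]]
    - [1, [0, 0, 48], [0, 0, 0]]
    - [1, [0, 0, 33], [0, 0, 0]]
    - [1, [0, 0, 16], [0, 0, 0]]
    - [1, [0, 0, 0], [0, 0, 0]]
  squeeze: 50

```text
time: 10.1
position: [641.4, -234.0, 172.9]
orientation: [[0.953, 0.303, -0.005], [0.303, -0.953, 0.003], [-0.004, -0.004, -1.0]]
wrist_force: [0.2, -0.6, 0.1]
gripper_width: 1.008
```

Request:
arm_command:
  deltas:
    - [0.5, [0, 0, 0], [0, 0, 0]]
    - [0.5, [0, 0, 0], [0, 0, 0]]
    - [0.5, [0, 0, 0], [0, 0, 0]]
    - [0.5, [0, 0, 0], [0, 0, 0]]
    - [0.5, [0, 0, 0], [0, 0, 0]]

```text
time: 10.6
position: [644.0, -236.2, 179.6]
orientation: [[0.953, 0.302, 0.006], [0.302, -0.953, -0.002], [0.005, 0.004, -1.0]]
wrist_force: [-0.1, 0.7, 6.1]
gripper_width: 0.674
```

Request:
arm_command:
  deltas:
    - [0.5, [0, 0, -10], [0, 0, 0]]
    - [0.5, [0, 0, -30], [0, 0, 0]]
    - [0.5, [0, 0, -48], [0, 0, 0]]
    - [0.5, [0, 0, -50], [0, 0, 0]]
    - [0.5, [6, -40, 0], [0, 0, 0]]

```text
time: 11.1
position: [638.5, -199.5, 325.6]
orientation: [[0.955, 0.297, 0.017], [0.298, -0.955, -0.009], [0.014, 0.014, -1.0]]
wrist_force: [1.4, 0.5, 0.7]
gripper_width: 0.675
```

Request:
arm_command:
  deltas:
    - [0.5, [6, -40, 0], [0, 0, 0]]
    - [0.5, [6, -40, 0], [0, 0, 0]]
    - [0.5, [6, -40, 0], [0, 0, 0]]
    - [0.5, [0, 0, 0], [0, 0, 0]]
    - [0.5, [0, 0, 0], [0, 0, 0]]

```text
time: 11.6
position: [616.7, -75.0, 314.3]
orientation: [[0.953, 0.304, 0.001], [0.304, -0.953, -0.001], [0.0, 0.001, -1.0]]
wrist_force: [-0.1, -0.2, -0.9]
gripper_width: 0.669
```

```bash
python3 - <<'E'
from h import *
c=cam('wrist','w5.png')
s=manip.sense();T=np.array(s['position']);R=np.array(s['orientation']);print(s['time'],T,s['wrist_force'],s['gripper_width'],tool([596.2,37.2,T[2]]))
g=cv2.GaussianBlur(c['color'].min(2),(3,3),0);
cv2.imwrite('pics/w5.png',cv2.resize(c['color'][180:340,150:360,::-1],None,fx=3.5,fy=3.5,interpolation=cv2.INTER_CUBIC))
for d in (150,154): print(d,proj(c,[T+R@[0,0,d]]),proj(c,[T+R@[3,0,d]]))
E
```

```text
11.65 [616.9604736  -75.89511558 314.30600555] [ 0.37083944  0.56874815 -1.75855146] 0.6732589833739446 [ 1.440e+01 -1.141e+02 -1.000e-01]
150 [[257.28771336 274.04282909]] [[257.31621918 267.78107052]]
154 [[257.22752303 269.13039094]] [[257.25486546 263.01276901]]
```

View pics/w5.png

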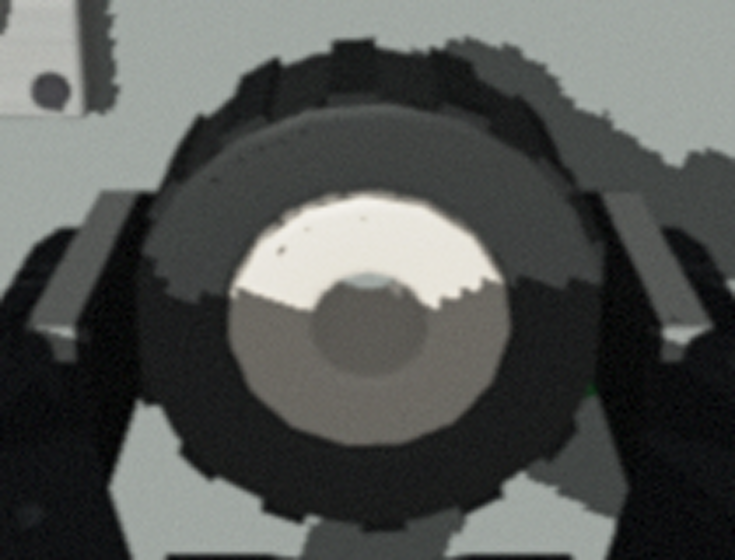

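The tyre is held level with its bore centred: bore at px (255.4,272), expected (257,272). Moving over the stud.

Request:
arm_command:
  deltas:
    - [0.5, [5, -40, 0], [0, 0, 0]]
    - [0.5, [5, -40, 0], [0, 0, 0]]
    - [0.5, [4.5, -34, 0], [0, 0, 0]]
    - [0.5, [0, 0, 15], [0, 0, 0]]
    - [0.5, [0, 0, 14], [0, 0, 0]]

```text
time: 12.15
position: [596.8, 36.7, 284.6]
orientation: [[0.953, 0.302, 0.001], [0.302, -0.953, -0.001], [0.001, 0.001, -1.0]]
wrist_force: [-0.2, -0.8, -1.5]
gripper_width: 0.672
```

Request:
arm_command:
  deltas:
    - [0.5, [0, 0, 0], [0, 0, 0]]
    - [0.5, [0, 0, 3], [0, 0, 0]]
    - [0.5, [0, 0, 3], [0, 0, 0]]
    - [0.5, [0, 0, 2], [0, 0, 0]]
    - [0.5, [0, 0, 0], [0, 0, 0]]

```text
time: 12.65
position: [596.5, 36.9, 276.6]
orientation: [[0.954, 0.301, -0.0], [0.301, -0.954, -0.0], [-0.0, -0.0, -1.0]]
wrist_force: [0.2, 0.1, -1.6]
gripper_width: 0.674
```

Request:
arm_command:
  deltas:
    - [0.5, [0, 0, 2], [0, 0, 0]]
    - [0.5, [0, 0, 2], [0, 0, 0]]
    - [0.5, [0, 0, 0], [0, 0, 0]]
    - [0.5, [0, 0, 0], [0, 0, 0]]

```text
time: 13.05
position: [596.4, 37.3, 272.7]
orientation: [[0.953, 0.302, -0.0], [0.302, -0.953, -0.0], [-0.0, 0.0, -1.0]]
wrist_force: [-0.6, -0.3, -1.4]
gripper_width: 0.673
```

Request:
arm_command:
  deltas:
    - [0.5, [0, 0, 2], [0, 0, 0]]
    - [0.5, [0, 0, 2], [0, 0, 0]]
    - [0.5, [0, 0, 0], [0, 0, 0]]
    - [0.5, [0, 0, 0], [0, 0, 0]]

```text
time: 13.45
position: [596.3, 37.3, 268.6]
orientation: [[0.953, 0.302, -0.0], [0.302, -0.953, -0.0], [-0.0, -0.0, -1.0]]
wrist_force: [0.5, -0.3, -0.6]
gripper_width: 0.676
```

Request:
arm_command:
  deltas:
    - [0.5, [0, 0, 2], [0, 0, 0]]
    - [0.5, [0, 0, 2], [0, 0, 0]]
    - [0.5, [0, 0, 0], [0, 0, 0]]

```text
time: 13.75
position: [596.3, 37.3, 264.3]
orientation: [[0.953, 0.302, -0.0], [0.302, -0.953, -0.0], [-0.0, 0.0, -1.0]]
wrist_force: [0.4, -0.4, -1.5]
gripper_width: 0.675
```

Request:
arm_command:
  deltas:
    - [0.5, [0, 0, 2], [0, 0, 0]]
    - [0.5, [0, 0, 2], [0, 0, 0]]
    - [0.5, [0, 0, 0], [0, 0, 0]]

```text
time: 14.05
position: [596.3, 37.3, 260.3]
orientation: [[0.953, 0.302, -0.0], [0.302, -0.953, -0.0], [-0.0, -0.0, -1.0]]
wrist_force: [0.0, -0.6, -1.5]
gripper_width: 0.674
```

Request:
arm_command:
  deltas:
    - [0.5, [0, 0, 2], [0, 0, 0]]
    - [0.5, [0, 0, 2], [0, 0, 0]]
    - [0.5, [0, 0, 0], [0, 0, 0]]

```text
time: 14.35
position: [596.3, 37.2, 256.3]
orientation: [[0.953, 0.302, -0.0], [0.302, -0.953, -0.0], [-0.0, -0.0, -1.0]]
wrist_force: [-0.5, -0.0, -0.7]
gripper_width: 0.676
```

Request:
arm_command:
  deltas:
    - [0.5, [0, 0, 5], [0, 0, 0]]
    - [0.5, [0, 0, 5], [0, 0, 0]]
    - [0.5, [0, 0, 2], [0, 0, 0]]
    - [0.5, [0, 0, 0], [0, 0, 0]]

```text
time: 14.75
position: [596.3, 37.2, 244.1]
orientation: [[0.953, 0.302, -0.001], [0.302, -0.953, -0.0], [-0.001, -0.0, -1.0]]
wrist_force: [0.8, 0.1, -1.4]
gripper_width: 0.673
```

Request:
arm_command:
  deltas:
    - [0.5, [0, 0, 2], [0, 0, 0]]
    - [0.5, [0, 0, 1], [0, 0, 0]]
    - [0.5, [0, 0, 0], [0, 0, 0]]

```text
time: 15.05
position: [596.4, 37.3, 241.6]
orientation: [[0.953, 0.302, -0.0], [0.302, -0.953, -0.0], [-0.0, -0.0, -1.0]]
wrist_force: [0.4, -0.7, -2.5]
gripper_width: 0.674
```

Request:
arm_command:
  deltas:
    - [0.5, [0, 0, 2], [0, 0, 0]]
    - [0.5, [0, 0, 0], [0, 0, 0]]

```text
time: 15.25
position: [596.3, 37.3, 239.5]
orientation: [[0.953, 0.302, -0.0], [0.302, -0.953, -0.0], [-0.0, -0.0, -1.0]]
wrist_force: [0.4, -0.1, -2.5]
gripper_width: 0.673
```

Request:
arm_command:
  deltas:
    - [0.5, [0, 0, 2], [0, 0, 0]]
    - [0.5, [0, 0, 0], [0, 0, 0]]

```text
time: 15.45
position: [596.5, 37.3, 237.9]
orientation: [[0.953, 0.302, 0.0], [0.302, -0.953, 0.0], [0.0, 0.0, -1.0]]
wrist_force: [-0.0, -1.0, 0.6]
gripper_width: 0.674
```

Request:
arm_command:
  deltas:
    - [1, [0, 0, 0], [0, 0, 0]]
    - [1, [0, 0, 0], [0, 0, 0]]
    - [1, [0, 0, 0], [0, 0, 0]]
    - [1, [0, 0, -15], [0, 0, 0]]
    - [1, [0, 0, -40], [0, 0, 0]]

```text
time: 15.95
position: [594.7, 37.3, 289.4]
orientation: [[0.953, 0.302, -0.009], [0.302, -0.953, 0.001], [-0.008, -0.003, -1.0]]
wrist_force: [0.9, -0.0, -0.6]
gripper_width: 0.998
```

Request:
arm_command:
  deltas:
    - [0.6, [0, 0, -35], [0, 0, 0]]
    - [0.6, [-12, -37, 0], [0, 0, 0]]
    - [0.6, [-12, -37, 0], [0, 0, 0]]
    - [0.6, [-12, -37, 0], [0, 0, 0]]
    - [0.6, [-12, -37, 0], [0, 0, 0]]

```text
time: 16.45
position: [505.1, 164.8, 329.3]
orientation: [[0.954, 0.301, 0.002], [0.301, -0.954, 0.0], [0.002, 0.0, -1.0]]
wrist_force: [1.2, 0.2, -0.5]
gripper_width: 0.598
```

Request:
arm_command:
  deltas:
    - [0.6, [-12, -37, 0], [0, 0, 0]]
    - [0.55, [0, 0, 0], [0, 0, 0]]
    - [0.55, [0, 0, 0], [0, 0, 0]]
    - [0.55, [0, 0, 0], [0, 0, 0]]

```text
time: 16.85
position: [483.9, 195.1, 328.6]
orientation: [[0.954, 0.301, 0.001], [0.301, -0.954, 0.0], [0.001, 0.0, -1.0]]
wrist_force: [-0.0, -0.5, 0.5]
gripper_width: 0.551
```

```bash
python3 - <<'E'
from h import *
c=cam('wrist');d=cam('side');im=c['color']
s=manip.sense();T=np.array(s['position']);print(s['time'],T,s['wrist_force'],s['gripper_width'])
print(proj(c,[[483,195.5,25],[483,195.5,9]]))
hsv=cv2.cvtColor(im,cv2.COLOR_RGB2HSV);m=cv2.inRange(hsv,(12,110,40),(35,255,255));m[:90]=0;m[:,:170]=0;m[:,340:]=0
k=max(cv2.findContours(m,0,1)[0],key=cv2.contourArea);x=cv2.minEnclosingCircle(k);p=ray(c,*x[0],9);print(x,p,tool([p[0],p[1],T[2]]))
y=cv2.resize(d['color'][130:240,190:300,::-1],(384,384));cv2.imwrite('pics/w6.png',np.hstack([im[:,100:420,::-1],y]))
E
```

```text
16.95 [484.03987084 194.72339115 328.1181162 ] [-0.6751163  -0.04802773 -0.21530647] 0.5510757583404005
[[254.18026816 182.47471321]
 [254.22012022 178.06500745]]
((254.05882263183594, 176.7058868408203), 20.398386001586914) [484.21008625 196.04124365   9.        ] [ 0.6 -1.2 -0. ]
```

View pics/w6.png

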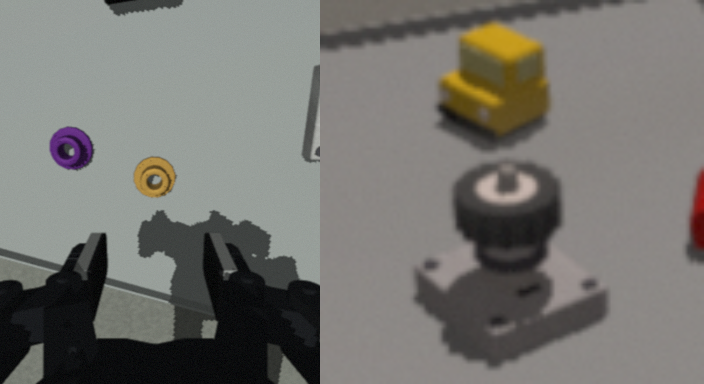

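The wrist view shows the brass bushing at (254,177) and the purple one at (170,148). The side view shows the tyre on the spacer with the stud through it. Grasping the brass bushing.

Request:
arm_command:
  deltas:
    - [0.55, [0, -1, 48], [0, 0, 0]]
    - [0.55, [0, 0, 48], [0, 0, 0]]
    - [0.55, [0, 0, 30], [0, 0, 0]]
    - [0.55, [0, 0, 17], [0, 0, 0]]
    - [0.55, [0, 0, 0], [0, 0, 0]]
  squeeze: 70

```text
time: 17.45
position: [482.0, 195.2, 181.3]
orientation: [[0.954, 0.3, -0.007], [0.3, -0.954, -0.002], [-0.007, -0.0, -1.0]]
wrist_force: [0.4, -0.3, 0.2]
gripper_width: 0.549
```

Request:
arm_command:
  deltas:
    - [0.55, [0, 0, 0], [0, 0, 0]]
    - [0.2, [0, 0, 0], [0, 0, 0]]
    - [0.2, [0, 0, 0], [0, 0, 0]]
    - [0.2, [0, 0, 0], [0, 0, 0]]
    - [0.2, [0, 0, 0], [0, 0, 0]]

```text
time: 17.95
position: [484.2, 196.7, 187.1]
orientation: [[0.953, 0.302, 0.004], [0.302, -0.953, 0.001], [0.004, 0.001, -1.0]]
wrist_force: [-1.0, -0.8, 5.2]
gripper_width: 0.268
```

Request:
arm_command:
  deltas:
    - [0.2, [0, 0, -10], [0, 0, 0]]
    - [0.2, [0, 0, -30], [0, 0, 0]]
    - [0.2, [0, 0, -48], [0, 0, 0]]
    - [0.2, [0, 0, -45], [0, 0, 0]]
    - [0.2, [12, 37, 0], [0, 0, 0]]

```text
time: 18.45
position: [506.6, 167.2, 326.9]
orientation: [[0.952, 0.307, 0.014], [0.307, -0.952, 0.004], [0.015, 0.0, -1.0]]
wrist_force: [1.7, 0.3, 0.9]
gripper_width: 0.266
```

Request:
arm_command:
  deltas:
    - [0.2, [12, 37, 0], [0, 0, 0]]
    - [0.2, [12, 37, 0], [0, 0, 0]]
    - [0.2, [0, 0, 0], [0, 0, 0]]
    - [0.2, [0, 0, 0], [0, 0, 0]]

```text
time: 18.85
position: [550.9, 101.1, 318.1]
orientation: [[0.954, 0.3, -0.0], [0.3, -0.954, 0.001], [0.0, -0.001, -1.0]]
wrist_force: [-0.6, -0.3, -0.6]
gripper_width: 0.265
```

```bash
python3 - <<'E'
from h import *
c=cam('wrist')
s=manip.sense();T=np.array(s['position']);R=np.array(s['orientation']);print(s['time'],T,s['wrist_force'],s['gripper_width'],tool([596.3,37.3,T[2]]))
cv2.imwrite('pics/w7.png',cv2.resize(c['color'][200:320,180:330,::-1],None,fx=5,fy=5,interpolation=cv2.INTER_CUBIC))
for d in (158,162): print(d,proj(c,[T+R@[0,0,d],T+R@[3,0,d]]))
E
```

```text
18.9 [550.48994703 101.72975442 317.80012275] [ 0.08145323 -0.62210537 -1.02203276] 0.270929631655996 [24.2 75.2 -0.1]
158 [[253.39143128 264.58512535]
 [253.3772227  258.615953  ]]
162 [[253.43561175 260.19022646]
 [253.42203344 254.35270061]]
```

View pics/w7.png

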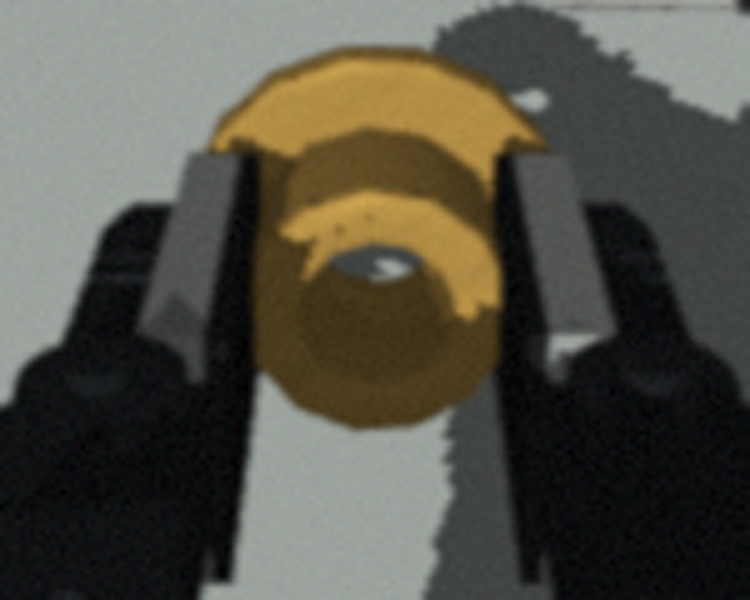

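The bushing is held with its flange down and its bore centred, at (255.6,262.4). Threading it.

Request:
arm_command:
  deltas:
    - [0.2, [12, 37.5, 0], [0, 0, 0]]
    - [0.2, [12.2, 37.7, 0], [0, 0, 0]]
    - [0.2, [0, 0, 13], [0, 0, 0]]
    - [0.2, [0, 0, 13], [0, 0, 0]]
    - [0.2, [0, 0, 0], [0, 0, 0]]

```text
time: 19.4
position: [594.8, 38.5, 288.3]
orientation: [[0.953, 0.303, -0.006], [0.303, -0.953, 0.001], [-0.006, -0.003, -1.0]]
wrist_force: [-0.4, 0.7, -0.8]
gripper_width: 0.264
```

Request:
arm_command:
  deltas:
    - [0.2, [0, 0, 2], [0, 0, 0]]
    - [0.2, [0, 0, 2], [0, 0, 0]]
    - [0.2, [0, 0, 2], [0, 0, 0]]
    - [0.2, [0, 0, 2], [0, 0, 0]]
    - [0.2, [0, 0, 0], [0, 0, 0]]

```text
time: 19.9
position: [596.5, 37.2, 283.6]
orientation: [[0.953, 0.302, -0.0], [0.302, -0.953, 0.0], [-0.0, -0.0, -1.0]]
wrist_force: [0.8, 0.5, -0.4]
gripper_width: 0.262
```

Request:
arm_command:
  deltas:
    - [0.2, [0, 0, 2], [0, 0, 0]]
    - [0.2, [0, 0, 0], [0, 0, 0]]

```text
time: 20.1
position: [596.6, 37.1, 281.5]
orientation: [[0.953, 0.302, -0.0], [0.302, -0.953, 0.0], [-0.0, -0.0, -1.0]]
wrist_force: [-0.9, -0.7, -0.6]
gripper_width: 0.267
```

Request:
arm_command:
  deltas:
    - [0.2, [0, 0, 2], [0, 0, 0]]
    - [0.2, [0, 0, 0], [0, 0, 0]]

```text
time: 20.3
position: [596.6, 37.1, 279.4]
orientation: [[0.953, 0.302, -0.0], [0.302, -0.953, 0.0], [-0.0, -0.0, -1.0]]
wrist_force: [0.2, -1.1, -0.4]
gripper_width: 0.266
```

Request:
arm_command:
  deltas:
    - [0.2, [0, 0, 2], [0, 0, 0]]
    - [0.2, [0, 0, 0], [0, 0, 0]]

```text
time: 20.5
position: [596.6, 37.1, 277.4]
orientation: [[0.953, 0.302, -0.0], [0.302, -0.953, -0.0], [-0.0, -0.0, -1.0]]
wrist_force: [1.1, -1.0, -0.3]
gripper_width: 0.267
```

Request:
arm_command:
  deltas:
    - [0.2, [0, 0, 2], [0, 0, 0]]
    - [0.2, [0, 0, 0], [0, 0, 0]]

```text
time: 20.7
position: [596.6, 37.1, 275.4]
orientation: [[0.953, 0.302, -0.0], [0.302, -0.953, -0.0], [-0.0, -0.0, -1.0]]
wrist_force: [-0.3, 0.6, -0.5]
gripper_width: 0.266
```

Request:
arm_command:
  deltas:
    - [0.2, [0, 0, 2], [0, 0, 0]]
    - [0.2, [0, 0, 0], [0, 0, 0]]

```text
time: 20.9
position: [596.6, 37.1, 273.4]
orientation: [[0.953, 0.302, -0.0], [0.302, -0.953, 0.0], [-0.0, -0.0, -1.0]]
wrist_force: [0.2, -0.2, -0.8]
gripper_width: 0.265
```

Request:
arm_command:
  deltas:
    - [0.2, [0, 0, 2], [0, 0, 0]]
    - [0.2, [0, 0, 0], [0, 0, 0]]

```text
time: 21.1
position: [596.6, 37.1, 271.4]
orientation: [[0.953, 0.302, -0.0], [0.302, -0.953, -0.0], [-0.0, -0.0, -1.0]]
wrist_force: [-0.5, -0.5, -0.7]
gripper_width: 0.265
```

Request:
arm_command:
  deltas:
    - [0.2, [0, 0, 2], [0, 0, 0]]
    - [0.2, [0, 0, 0], [0, 0, 0]]

```text
time: 21.3
position: [596.6, 37.1, 269.5]
orientation: [[0.953, 0.302, -0.0], [0.302, -0.953, -0.0], [-0.0, -0.0, -1.0]]
wrist_force: [-0.1, 0.5, 0.2]
gripper_width: 0.267
```

Request:
arm_command:
  deltas:
    - [0.2, [0, 0, 2], [0, 0, 0]]
    - [0.2, [0, 0, 0], [0, 0, 0]]

```text
time: 21.5
position: [596.8, 37.2, 268.1]
orientation: [[0.953, 0.302, 0.0], [0.302, -0.953, 0.0], [0.0, 0.0, -1.0]]
wrist_force: [-1.0, -0.5, 2.7]
gripper_width: 0.264
```

Request:
arm_command:
  deltas:
    - [0.2, [0, 0, 2], [0, 0, 0]]
    - [0.2, [0, 0, 0], [0, 0, 0]]

```text
time: 21.7
position: [596.8, 37.1, 266.2]
orientation: [[0.953, 0.302, 0.001], [0.302, -0.953, -0.0], [0.001, 0.0, -1.0]]
wrist_force: [-1.6, 0.2, 4.4]
gripper_width: 0.264
```

Request:
arm_command:
  deltas:
    - [0.2, [0, 0, 1], [0, 0, 0]]
    - [0.2, [0, 0, 0], [0, 0, 0]]

```text
time: 21.9
position: [596.8, 37.2, 265.0]
orientation: [[0.953, 0.302, 0.001], [0.302, -0.953, -0.0], [0.001, 0.0, -1.0]]
wrist_force: [-1.5, -0.1, 4.7]
gripper_width: 0.266
```

Request:
arm_command:
  deltas:
    - [0.2, [0, 0, 1], [0, 0, 0]]
    - [0.2, [0, 0, 1], [0, 0, 0]]
    - [0.2, [0, 0, 0], [0, 0, 0]]

```text
time: 22.2
position: [596.7, 37.1, 262.6]
orientation: [[0.953, 0.302, 0.0], [0.302, -0.953, -0.0], [0.0, 0.0, -1.0]]
wrist_force: [-0.2, 0.4, 4.7]
gripper_width: 0.264
```

Request:
arm_command:
  deltas:
    - [0.2, [0, 0, 1], [0, 0, 0]]
    - [0.2, [0, 0, 1], [0, 0, 0]]
    - [0.2, [0, 0, 0], [0, 0, 0]]

```text
time: 22.5
position: [596.7, 37.1, 260.5]
orientation: [[0.953, 0.302, 0.0], [0.302, -0.953, -0.0], [0.0, 0.0, -1.0]]
wrist_force: [0.3, 0.6, 4.4]
gripper_width: 0.266
```

Request:
arm_command:
  deltas:
    - [0.2, [0, 0, 1], [0, 0, 0]]
    - [0.2, [0, 0, 1], [0, 0, 0]]
    - [0.2, [0, 0, 0], [0, 0, 0]]

```text
time: 22.8
position: [596.7, 37.1, 258.6]
orientation: [[0.953, 0.302, 0.0], [0.302, -0.953, -0.0], [0.0, 0.0, -1.0]]
wrist_force: [-0.4, -0.1, 5.0]
gripper_width: 0.263
```

Request:
arm_command:
  deltas:
    - [0.2, [0, 0, 1], [0, 0, 0]]
    - [0.2, [0, 0, 0], [0, 0, 0]]

```text
time: 23.0
position: [596.7, 37.1, 258.0]
orientation: [[0.953, 0.302, 0.0], [0.302, -0.953, -0.0], [0.0, 0.0, -1.0]]
wrist_force: [-1.6, -0.1, 6.0]
gripper_width: 0.267
```

Request:
arm_command:
  deltas:
    - [0.2, [0, 0, 1], [0, 0, 0]]
    - [0.2, [0, 0, 1], [0, 0, 0]]
    - [0.2, [0, 0, 0], [0, 0, 0]]

```text
time: 23.3
position: [596.9, 37.2, 256.6]
orientation: [[0.953, 0.302, 0.001], [0.302, -0.953, 0.0], [0.001, 0.0, -1.0]]
wrist_force: [-1.5, -0.3, 8.8]
gripper_width: 0.264
```

Request:
arm_command:
  deltas:
    - [0.2, [0, 0, 1], [0, 0, 0]]
    - [0.2, [0, 0, 1], [0, 0, 0]]
    - [0.2, [0, 0, 0], [0, 0, 0]]

```text
time: 23.6
position: [597.1, 37.2, 255.3]
orientation: [[0.953, 0.302, 0.001], [0.302, -0.953, 0.0], [0.001, 0.0, -1.0]]
wrist_force: [-2.6, 0.2, 12.0]
gripper_width: 0.264
```

Request:
arm_command:
  deltas:
    - [0.2, [0, 0, 1], [0, 0, 0]]
    - [0.2, [0, 0, 0], [0, 0, 0]]

```text
time: 23.8
position: [597.2, 37.2, 254.7]
orientation: [[0.953, 0.302, 0.001], [0.302, -0.953, 0.0], [0.001, 0.0, -1.0]]
wrist_force: [-3.3, 0.1, 11.4]
gripper_width: 0.266
```

Request:
arm_command:
  deltas:
    - [0.2, [0, 0, 1], [0, 0, 0]]
    - [0.2, [0, 0, 1], [0, 0, 0]]
    - [0.2, [0, 0, 0], [0, 0, 0]]

```text
time: 24.1
position: [597.4, 37.3, 253.3]
orientation: [[0.953, 0.302, 0.002], [0.302, -0.953, 0.0], [0.002, 0.0, -1.0]]
wrist_force: [-4.6, 0.9, 14.0]
gripper_width: 0.269
```

Request:
arm_command:
  deltas:
    - [0.2, [0, 0, 1], [0, 0, 0]]
    - [0.2, [0, 0, 0], [0, 0, 0]]
    - [0.2, [0, 0, 0], [0, 0, 0]]

```text
time: 24.4
position: [597.5, 37.3, 252.8]
orientation: [[0.953, 0.302, 0.002], [0.302, -0.953, 0.0], [0.002, 0.0, -1.0]]
wrist_force: [-4.5, 0.7, 15.7]
gripper_width: 0.269
```

Request:
arm_command:
  deltas:
    - [0.2, [0, 0, -3], [0, 0, 0]]
    - [0.2, [0, 0, -2], [0, 0, 0]]
    - [0.2, [0, 0, -1.5], [0, 0, 0]]
    - [0.2, [0, 0, 0], [0, 0, 0]]
    - [0.2, [0, 0, 0], [0, 0, 0]]

```text
time: 24.9
position: [596.9, 37.2, 257.1]
orientation: [[0.953, 0.302, 0.001], [0.302, -0.953, -0.0], [0.001, 0.0, -1.0]]
wrist_force: [-1.3, -0.4, 6.9]
gripper_width: 0.268
```

Request:
arm_command:
  deltas:
    - [0.6, [0, 0, 0], [0, 0, 0]]
    - [0.6, [0, 0, 0], [0, 0, 0]]
    - [0.6, [0, 0, 0], [0, 0, 0]]
    - [0.6, [0, 0, -10], [0, 0, 0]]
    - [0.6, [0, 0, -30], [0, 0, 0]]

```text
time: 25.4
position: [595.2, 37.2, 292.8]
orientation: [[0.953, 0.302, -0.008], [0.302, -0.953, 0.001], [-0.008, -0.003, -1.0]]
wrist_force: [0.9, -0.1, -0.2]
gripper_width: 0.601
```

Request:
arm_command:
  deltas:
    - [0.6, [0, 0, -40], [0, 0, 0]]
    - [0.6, [-40, 0, -20], [0, 0, 0]]
    - [0.6, [-40, 0, 0], [0, 0, 0]]
    - [0.6, [-20, 0, 0], [0, 0, 0]]
    - [0.6, [0, 0, 0], [0, 0, 0]]

```text
time: 25.9
position: [499.7, 6.6, 356.7]
orientation: [[0.954, 0.301, 0.001], [0.301, -0.954, -0.0], [0.001, 0.0, -1.0]]
wrist_force: [0.7, -0.1, -0.9]
gripper_width: 0.599
```

```bash
python3 - <<'E'
from h import *
d=cam('side');c=cam('wrist');s=manip.sense();print(s['time'],s['position'],s['wrist_force'])
# expected: bushing top 99, seat top 37, tyre top 77
print(proj(d,[[596,36.5,z] for z in (99,98,77,53,37,31)])-[190,130])
y=cv2.resize(d['color'][130:240,190:300,::-1],(440,440),interpolation=cv2.INTER_CUBIC);x=cv2.resize(c['color'][30:190,170:330,::-1],(360,440));cv2.imwrite('pics/f.png',np.hstack([y,x]))
E
```

```text
26.0 [501.46480604   6.94399389 356.76889367] [ 0.03816025  0.75124857 -0.45272287]
[[53.36704357 47.04989146]
 [53.38832576 47.48665741]
 [53.82988628 56.54862655]
 [54.32229473 66.65412738]
 [54.64355449 73.24721246]
 [54.76261598 75.69066365]]
```

View pics/f.png

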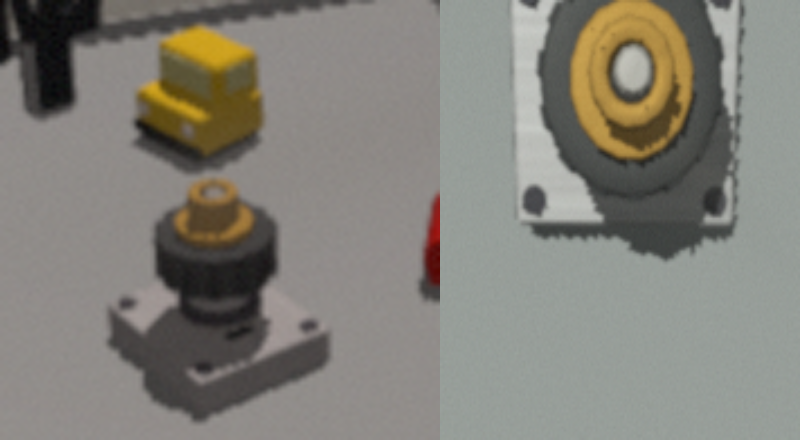

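The final view shows the order right from the seat up: spacer, tyre, then brass bushing with its flange down. The bushing top is about level with the stud tip, at crop y≈190/4 = 47.5 px against an expected 47.0. The hand is clear, so I'll hand the job in.

```bash
python3 -c "
from rig import manip
print(manip.close_job())"
```

```text
the job is handed in; nothing more can be done
None
```

The stack is built and handed in at 26 s of the 67 s allowed. The spacer went on first, then the big tyre, then the brass bushing with its flange down, and the hand was withdrawn clear of everything.

- **Finding the stud:** The cameras put it near (596, 37) mm. I then lowered each part in small steps while watching the wrist force. All three threaded at the first try, so no search along the slot was needed.
- **Seating:** The push force stayed flat at about 5 N while the seat slid. It then rose steadily at about the stud's spring rate to 15.7 N. That is well over the seat's 7 N drag, so the seat was on its stop. The highest reading taken on the jig was 15.7 N, against the 30 N limit.
- **Final picture:** It shows the right order, with the bushing top about level with the stud tip. It was within about 0.5 px of the expected height, where one pixel is about 2.3 mm.
- **Disagreements and gaps:** The top and wrist cameras differed by about 2–3 mm, so I used values in between. The seat's height was judged from force and from the bushing top, not seen directly. The cab was in place in the final view, where only the tank's edge showed. I did not check the tank further or re-check the front tyre at the end, though the arm never went down near either.

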